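Feed vials through the orienting chute and free its seized hold-back pin

ROBOT

A 6-joint arm with a two-finger parallel gripper is mounted at the origin on the work surface. World frame = base frame: x ahead of the robot, y to its left, z up, the work surface at z = 0. Lengths are in m, angles in rad, forces in N, time in s.
With the tool pointing down it reaches from about 0.375 to 0.925 m from the base axis. Payload 5.7 kg.
Tool frame: the origin (TCP) lies at the very end of the fingers, on their centre line; the grasp point (between the pads) lies manip.pinch_z behind it (manip.pinch_z is the distance from the TCP to the grasp point, in m); z points along the fingers, y is the line along which they close (so a half turn about z gives the same grasp; the last joint's range is limited). The gripper opens to 85 mm and grips with 20 to 120 N. Pads are 22 mm wide; open, the fingers measure 114 mm over their backs; the gripper's body (76 mm by 85 mm) begins 54 mm behind the grasp point. The pads swing forward as they close: fully open they stand 13 mm farther back than shut.
Start: joints at [-1.464, 0.359, 1.51, -0, 1.272, -0.115], TCP at [0.132, -0.585, 0.231] pointing down, gripper open.
Joint ranges: [-2.97, 2.97], [-1.01, 2.36], [0.21, 2.38], [-0.96, 4.11], [0.2, 2.71], [-2.98, 2.98]. Speed limits (rad/s): [2.39, 2.39, 3.14, 3.14, 3.14, 3.14].

INTERFACE

Orientations are given as a unit quaternion [x, y, z, w].
In Python, from cell import manip gives the robot as it stands.
- The arm moves only by the tool jog_arm, never from a script. Its argument "deltas" is a list that holds one entry, the list of rows, each a list of 7 numbers: the shift along the tool's x, y, z in cm, then the turn, a rotation vector about the tool's x, y, z in rad, then the finger opening in cm, from 0 to 8.54. In form: [[[dx, dy, dz, rx, ry, rz, claw], ...]]. A call has 1 to 12 rows; each row is the pose to reach, as a shift and turn from the pose commanded when the call began, along the tool's axes at that moment; what a row does not reach only later rows make up. A row lasts 1/10 s, in which the tool goes at most 50 mm and 8.59 degrees, less where a joint would pass 70% of its speed; a pose out of reach is approached as far as the arm can. A call with a gripper value outside its range is refused whole. The fingers move at their own pace and stop on an object; "grip_force" is the grip in N (left out, the last holds). Time passes only in rows, so rows that repeat a pose let the fingers close. It gives the time, the measured TCP pose, the force, the opening and the grip force at its end, in the units of the state.
- manip.observe(): the state, without advancing time (a new reading comes with each control period).
- manip.get_image(name): name is "scene" or "top"; returns a dict with "image" (480x640x3 uint8, red, green, blue), "fx", "fy", "cx", "cy" (pixels), "world_from_camera" (4x4, takes a point from camera to world coordinates). Camera axes: x right, y down, z forward; pixel columns grow to the right and rows downward; lengths in m; the calibration is good to about 2 mm. A picture is of the moment at which its call begins. There is no depth.
- manip.close_job(): hands the job in; it is judged then, once.
Trained networks look in a picture, given as the dict that the camera call returned (one of the last four; its "shot" number tells which), for a name from the list of things; names that differ only in an ending like _2 or _b are one class to them, and where a whole thing is asked for, a point or a joint stands for the part that bears it (a point fixed in the world has none). Each returns a list of dicts, best first, with "p" (0 to 1); they miss things now and then, are a little off and sometimes report something else, mostly with a low value. They report only what shows in the picture. A call takes as long as a camera call.
- manip.spot_in(picture, thing): "bbox" ([centre column, centre row, width, height] in pixels, round what is visible of it).
- manip.landmark_of(picture, thing): "xy" ([column, row] in pixels: a listed point, or the origin of a listed thing).
The state is a dict: "time": time; "joint_positions": joint angles; "qvel": joint speeds; "effort": joint torques, N m; "ee_pos": TCP position; "tool_rot": TCP orientation; "wrist_force": force on the tool from outside, world axes, zero at the start; "torque": the same for the moment, N m; "gripper_width": finger opening in m; "grip_force": force on a finger pad.
Only numpy, scipy, OpenCV 4.12 (cv2) and the standard library are available. Lean on these libraries where they do the work, as an engineer would, in place of code of your own. Each camera call takes 0.05 s, during which the arm holds its last target. There are 200 camera calls.

TASK

Feed both lying sample vials into the slotted feed chute behind the yellow hold-back pin, so that they hang there by their caps at rest. Then work the seized pin out of the chute by twisting it back and forth while pulling up gently, without lifting the chute off its base, so that both vials slide down to the red stop, hanging cap up. Leave the pin standing in the white beaker, and leave the bottle, the tape roll and the tip box alone.

Things in the scene. Friction and masses are not known exactly. Their poses are not given: they have to be found in the camera images.
- vial_a_mid (a point): Sample vial, orange cap, 30 g: amber body 20 mm in diameter, 55 mm long, cap 32 mm in diameter, 15 mm long on its end. Origin on the axis half-way along the amber body; own +y runs along the axis to the cap (body from y = -27.5 to 27.5 mm, cap on to 42.5). It starts lying level across the white cradle's strips, axis 47 mm above the bench.
- vial_b_mid (a point): The same with a blue cap, lying parallel to the other, 76 mm beside it, pointing the opposite way.
- cradle: White fixed cradle, 150 x 90 mm (own x, y), origin under its centre. Two notched strips 8 mm wide run along own x at y = +-22 mm, tops at 42 mm; the vials lie across them, along own y, at x = +-38 mm. The 36 mm between the strips is free down to 6 mm above the bench, so a vial's middle can be gripped from above.
- chute_load (a point): Loading point near the chute's high end: middle of the slot, level with the rails' top, 166 mm above the bench. Own x points level and downhill, z up. Two aluminium rails (friction about 0.3), each 8 mm wide, 24 mm slot between, open above, fall 24 degrees towards +x, from x = -55 mm to the red stop at x = 200; the pin's axis is at x = 115.
- chute_exit (a point): Middle of the slot, level with the rails' top, at the red stop; axes as at chute_load; pin's axis at x = -85 mm. A vial laid along the slot, either end first, and let go close over the rails drops through until its cap catches, hangs cap up square to the rails and slides to the pin.
- bridge_top (a point): Top of the blue bridge over the rails, on the pin's axis, 176 mm above the bench; axes as at chute_load. The bridge is 34 mm along x and 66 mm along y; caps pass below it.
- chute (a joint): How far the chute is lifted off its base, m (0 = seated). Dowels let it move only straight up and nothing but its 1.85 kg holds it down: a pull of about 18 N lifts it.
- pin_grip (a point): Hold-back pin, upright, 60 g. Origin at the centre of its yellow head, a bar 34 (own x) x 12 (own y) x 30 mm tall that rests on the bridge. Under it a collar 14 mm in diameter, 10 mm long, seized in the bore; then a shank 8 mm in diameter down to 106 mm below the origin, barring the slot.
- pin: The same pin, same origin. Pulled straight, the collar resists with 25 to 35 N, more than the chute's weight; while twisted so that its surface turns two or three times as fast as it rises, under half of that. Free after 10 mm of travel; its tip clears the caps after 65 mm.
- beaker: White beaker, fixed, open top, rim 100 mm in diameter, 95 mm tall, wall 4 mm, floor about 5 mm thick. Origin under its centre.
- reagent: Clear reagent bottle, a bystander, 56 mm in diameter, 110 mm tall, standing. Origin under its centre.
- tape: Roll of tape lying flat, a bystander, 90 mm in diameter, 30 mm tall. Origin under its centre.
- tipbox: White pipette tip box, a bystander, 80 x 115 mm (own x, y), 62 mm tall. Origin under its centre.
- vial_a: The vial with the orange cap (as above; same origin).
- vial_b: The vial with the blue cap (as above; same origin).

How it is judged:
By the outcome, as a careful person would: the job done as asked, in the order asked, and still so for the second after the job is handed in, with the robot touching nothing.
It also fails if it takes over 72 s, if anything falls off the work surface, if the arm or the gripper's body presses on something with over 40 N, if the wrist force passes 120 N, or if a joint passes its speed limit or range.

## Working session

There is one attempt and no reset: what is moved stays moved. The work goes in short steps, Python scripts to look and compute and a tool call to move; the robot and the scene stay as the last step left them, time stands still between calls to the robot, and variables do not carry over. Pictures are saved under pics/ and viewed, at most 10 in all, crops included, and the job is handed in when it is done.

Besides the shell and the picture viewer there is one more tool, called after "Emit:" by a JSON object that holds its "fn" and its "kwargs", one argument or row to a line. jog_arm: Moves the arm, as the interface text tells. Its arguments: {"type":"object","properties":{"deltas":{"type":"array","items":{"type":"array","items":{"type":"array","items":{"type":"number"}}}},"grip_force":{"type":"number"}},"required":["deltas"]}

```bash
mkdir -p pics; ls; cat > h.py <<'E'
from cell import manip
import numpy as np, cv2
from scipy.spatial.transform import Rotation as R
def shot(name,fn=None):
    p=manip.get_image(name)
    if fn: cv2.imwrite('pics/'+fn,np.ascontiguousarray(p['image'][:,:,::-1]))
    return p
def ray(p,xy):
    T=np.array(p['world_from_camera']); d=np.array([(xy[0]-p['cx'])/p['fx'],(xy[1]-p['cy'])/p['fy'],1.])
    return T[:3,3],T[:3,:3]@d
def atz(p,xy,z):
    o,d=ray(p,xy); return o+d*(z-o[2])/d[2]
def tri(p,a,q,b):
    o1,d1=ray(p,a);o2,d2=ray(q,b)
    s=np.linalg.lstsq(np.c_[d1,-d2],o2-o1,rcond=None)[0]
    x=o1+d1*s[0];y=o2+d2*s[1]
    return (x+y)/2,np.linalg.norm(x-y)
def proj(p,X):
    T=np.linalg.inv(np.array(p['world_from_camera'])); c=T[:3,:3]@X+T[:3,3]
    return np.array([p['fx']*c[0]/c[2]+p['cx'],p['fy']*c[1]/c[2]+p['cy']])
def rel(pos,quat):
    "target TCP pose -> delta in tool axes (cm, rad) from measured pose"
    s=manip.observe(); r0=R.from_quat(s['tool_rot'])
    return np.round(np.r_[r0.inv().apply(np.array(pos)-s['ee_pos'])*100,(r0.inv()*R.from_quat(quat)).as_rotvec()],3)
E
python3 - <<'E'
from h import *
np.set_printoptions(precision=4,suppress=True)
s=manip.observe(); print(s, manip.pinch_z)
t=shot('top','top0.png'); c=shot('scene','scene0.png')
for p in(t,c): print(p['fx'],np.array(p['world_from_camera']))
Z=dict(vial_a_mid=.047,vial_b_mid=.047,cradle=0,chute_load=.166,chute_exit=.166-.2*np.tan(np.radians(24)),bridge_top=.176,pin_grip=.191,beaker=0,reagent=0,tape=0,tipbox=0)
for n,z in Z.items():
    a=manip.landmark_of(t,n)[:2]; b=manip.landmark_of(c,n)[:2]
    for q,l in((t,a),(c,b)):
        for e in l: print(n,round(e['p'],2),np.round(e['xy']),atz(q,e['xy'],z))
    if a and b: print('   tri',tri(t,a[0]['xy'],c,b[0]['xy']))
E
```

```text
pics
{'time': 0.0, 'joint_positions': array([-1.4641,  0.3595,  1.5114, -0.    ,  1.2725, -0.1151]), 'qvel': array([-0.0003, -0.0004, -0.    , -0.0003, -0.0007,  0.0001]), 'effort': array([ -0.0021, -52.7631, -27.8625,   0.    ,   0.0133,  -0.    ]), 'ee_pos': array([ 0.1319, -0.5846,  0.2305]), 'tool_rot': array([ 0.9939,  0.1107, -0.    , -0.0009]), 'wrist_force': array([-0.152 , -0.0527, -0.3246]), 'torque': array([-0.0067, -0.0449, -0.028 ]), 'grip_force': 0.0, 'gripper_width': 0.08518962652780726} 0.0187
500.23881302027104 [[ 0.0301 -0.9868  0.159   0.4094]
 [-0.9995 -0.0299  0.0035 -0.0831]
 [ 0.0013 -0.159  -0.9873  1.1922]
 [ 0.      0.      0.      1.    ]]
586.6282670331178 [[ 0.6851  0.4009 -0.6082  1.2843]
 [ 0.7283 -0.3911  0.5626 -0.7383]
 [-0.0124 -0.8284 -0.5599  0.7758]
 [ 0.      0.      0.      1.    ]]
vial_a_mid 0.6 [376. 281.] [ 0.5057 -0.2276  0.047 ]
vial_a_mid 0.88 [253. 288.] [ 0.4983 -0.2156  0.047 ]
   tri (array([ 0.5065, -0.2242,  0.0562]), np.float64(0.005318317136245614))
vial_b_mid 0.75 [381. 316.] [ 0.427  -0.2412  0.047 ]
vial_b_mid 0.71 [222. 277.]
[... 1332 characters left out ...]
39]), np.float64(0.009068573253501883))
reagent 0.55 [174. 318.] [0.4096 0.2399 0.    ]
reagent 0.22 [378. 285.] [ 0.5005 -0.2379  0.    ]
reagent 0.56 [372. 211.] [0.4061 0.2321 0.    ]
   tri (array([ 0.407 ,  0.2369, -0.0006]), np.float64(0.00794408849695082))
tape 0.79 [269. 164.] [0.7918 0.0334 0.    ]
tape 0.7 [383. 317.] [ 0.4251 -0.252   0.    ]
tape 0.7 [250. 287.] [ 0.4415 -0.1861  0.    ]
tape 0.57 [445. 317.] [0.7901 0.0367 0.    ]
   tri (array([ 0.6589, -0.1365,  0.1757]), np.float64(0.33348008983292))
tipbox 0.72 [450. 266.] [ 0.5502 -0.4106  0.    ]
tipbox 0.58 [187. 363.] [ 0.5425 -0.4052  0.    ]
   tri (array([ 0.5494, -0.4084,  0.0074]), np.float64(0.0002750569486593588))
```

View pics/top0.png

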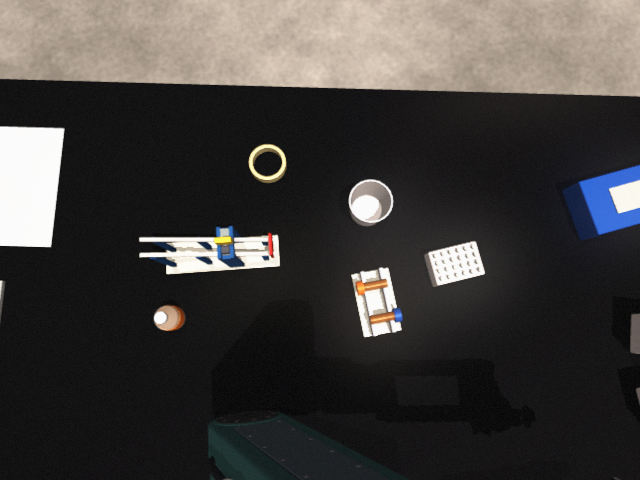

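View pics/scene0.png

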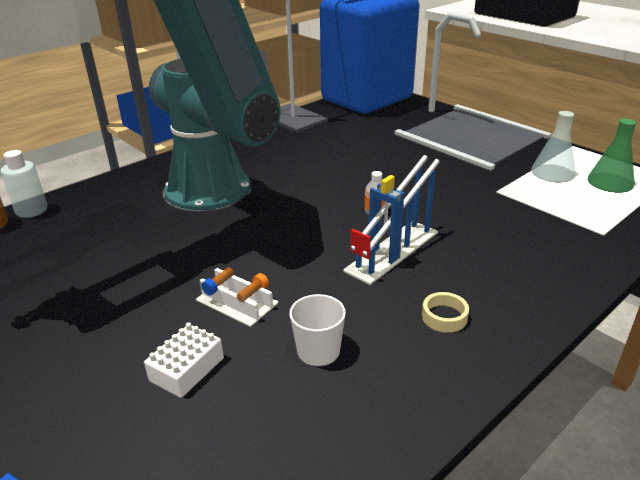

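```bash
cat > fit.py <<'E'
from h import *
from scipy.optimize import least_squares
np.set_printoptions(precision=4,suppress=True)
t=shot('top');c=shot('scene')
T24=np.tan(np.radians(24))
def fit(model,x0):
    obs=[]
    for n,X in model.items():
        for p in(t,c):
            for e in manip.landmark_of(p,n)[:3]:
                w=np.array(x0); g=atz(p,e['xy'],X[2])
                if np.hypot(*(g[:2]-(w[:2]+rot(w[2])@np.array(X[:2]))))<.025: obs.append((p,X,e['xy'],n)); break
    f=lambda v:np.ravel([ (atz(p,xy,X[2])[:2]-(v[:2]+rot(v[2])@np.array(X[:2])))*1e3 for p,X,xy,n in obs])
    r=least_squares(f,x0,loss='soft_l1',f_scale=2)
    print(r.x,[o[3] for o in obs]);print(f(r.x).reshape(-1,2));return r.x
rot=lambda a:np.array([[np.cos(a),-np.sin(a)],[np.sin(a),np.cos(a)]])
fit(dict(chute_load=(0,0,.166),chute_exit=(.2,0,.166-.2*T24),bridge_top=(.115,0,.176),pin_grip=(.115,0,.191)),[.5534,.2153,-1.49])
# cradle: own +x towards vial_a
fit(dict(cradle=(0,0,0),vial_a_mid=(.038,0,.047),vial_b_mid=(-.038,0,.047)),[.466,-.234,.2])
# vials by colour
for p in(t,c):
    h=cv2.cvtColor(p['image'],cv2.COLOR_RGB2HSV)
    for nm,lo,hi in(('or',(3,130,60),(22,255,255)),('bl',(105,130,60),(130,255,255)),('yel',(23,120,80),(35,255,255))):
        m=cv2.inRange(h,lo,hi); k,l,st,ce=cv2.connectedComponentsWithStats(m)
        for i in range(1,k):
            if 25<st[i,4]<900:
                g=atz(p,ce[i],.047)
                if nm=='yel' or (.38<g[0]<.56 and -.3<g[1]<-.17):
                    ys,xs=np.nonzero(l==i); W=np.array([atz(p,(x,y),.047)[:2] for x,y in zip(xs,ys)])
                    u=np.linalg.svd(W-W.mean(0))[2][0] if len(W)<3000 else 0
                    s=(W-W.mean(0))@u
                    print(nm,st[i,4],ce[i],W.mean(0),u,(W.mean(0)+u*(s.max()+s.min())/2),s.max()-s.min())
E
python3 fit.py
```

```text
[ 0.5576  0.2187 -1.4956] ['chute_load', 'chute_load', 'chute_exit', 'bridge_top', 'bridge_top', 'pin_grip', 'pin_grip']
[[ -2.4132   3.13  ]
 [  1.493   -0.373 ]
 [ -0.3583   0.2999]
 [  3.5978 -10.0576]
 [  1.0329  -9.2183]
 [  0.0036   0.6513]
 [-12.0966   3.1066]]
[ 0.4594 -0.2343  0.3385] ['cradle', 'cradle', 'vial_a_mid', 'vial_a_mid', 'vial_b_mid', 'vial_b_mid']
[[-0.8171 -2.956 ]
 [12.7019 -4.9009]
 [-0.2802  0.4679]
 [-1.388   1.1764]
 [ 3.1688  0.5175]
 [-2.2431  2.4045]]
or 260 [369.2692 285.6038] [ 0.4952 -0.213 ] [-0.2266  0.974 ] [ 0.4963 -0.2177] 0.06993290781501936
or 175 [382.1029 317.2571] [ 0.4245 -0.2429] [-0.2065  0.9785] [ 0.4243 -0.2419] 0.055231454287167275
bl 86 [397.8953 314.3721] [ 0.4321 -0.2786] [-0.9466 -0.3224] [ 0.4321 -0.2786] 0.029370188613726006
yel 97 [222.134  239.2165] [0.5924 0.1295] [-0.1154  0.9933] [0.5923 0.1298] 0.03751035663001828
or 187 [223.262  275.5936] [ 0.4224 -0.2359] [ 0.3757 -0.9267] [ 0.4222 -0.2354] 0.059733207979126804
or 390 [253.3872 286.1718] [ 0.4944 -0.2124] [ 0.2991 -0.9542] [ 0.4954 -0.2157] 0.09418013362385783
bl 190 [208.9316 286.2316] [ 0.4318 -0.2775] [ 0.9027 -0.4303] [ 0.4308 -0.277 ] 0.05539494710504397
yel 200 [387.325 183.545] [0.3901 0.3067] [ 0.5269 -0.8499] [0.3905 0.306 ] 0.1040353074075698
```

Emit:
{"fn": "jog_arm", "kwargs": {
  "deltas": [
    [[0,0,0,0,0,-0.15,4.5],[0,0,0,0,0,-0.3,4.5],[0,0,0,0,0,-0.45,4.5],[0,0,0,0,0,-0.6,4.5],[0,0,0,0,0,-0.75,4.5],[0,0,0,0,0,-0.9,4.5],[0,0,0,0,0,-1.05,4.5],[0,0,0,0,0,-1.2,4.5],[0,0,0,0,0,-1.35,4.5],[0,0,0,0,0,-1.43,4.5]]
  ],
  "grip_force": 40
}}

```text
time: 3.0
ee_pos: [0.132, -0.5853, 0.2313]
tool_rot: [0.676, 0.737, 0.0, -0.0]
wrist_force: [-0.4, 0.5, -0.7]
gripper_width: 0.045
grip_force: 0.0
```

Emit:
{"fn": "jog_arm", "kwargs": {
  "deltas": [
    [[3.3,4,0,0,0,-0.02,4.5],[6.6,8,0,0,0,-0.04,4.5],[9.9,12,1,0,0,-0.06,4.5],[13.2,16,2,0,0,-0.08,4.5],[16.5,20,3,0,0,-0.1,4.5],[19.8,24,4,0,0,-0.12,4.5],[23.1,28,5,0,0,-0.14,4.5],[26.4,32,6,0,0,-0.14,4.5],[29.7,36,8,0,0,-0.14,4.5],[32.7,39.6,10,0,0,-0.14,4.5],[32.7,39.6,11,0,0,-0.14,4.5],[32.7,39.6,11,0,0,-0.14,4.5]]
  ]
}}

```text
time: 4.2
ee_pos: [0.5009, -0.224, 0.119]
tool_rot: [0.623, 0.782, 0.0, -0.002]
wrist_force: [-0.3, -0.9, -0.1]
gripper_width: 0.0455
grip_force: 0.0
```

```bash
python3 - <<'E'
from h import *
np.set_printoptions(precision=4,suppress=True)
t=shot('top');c=shot('scene','s1.png')
T=np.tan(np.radians(24)); im=t['image'].astype(int)
load=np.array([.556,.216]);
g=cv2.cvtColor(t['image'],cv2.COLOR_RGB2GRAY)
for it in range(3):
    a=-1.49 if it==0 else ang
    d=np.array([np.cos(a),np.sin(a)]);M=[]
    for col in range(143,205,3):
        b=np.nonzero(g[228:266,col]>140)[0]+228
        sp=np.split(b,np.nonzero(np.diff(b)>1)[0]+1)
        if it==0 and col in(143,173,203): print(col,[(s[0],s[-1]) for s in sp if len(s)])
        sp=[s for s in sp if len(s)>=2]
        if len(sp)<2: continue
        pts=[]
        for s in sp[:2]:
            P=np.r_[load,.166]
            for _ in range(15): P=atz(t,(col,s.mean()),.166-T*((P[:2]-load)@d))
            pts.append(P)
        M.append((pts[0]+pts[1])/2); w=np.linalg.norm(pts[0]-pts[1])
    M=np.array(M); u=np.linalg.svd(M[:,:2]-M[:,:2].mean(0))[2][0]; u*=np.sign(-u[1]); ang=np.arctan2(u[1],u[0])
    print(ang,M.mean(0),w, 'x at y=.216',np.interp(.216,M[::-1][:,1][::1] if M[0,1]>M[-1,1] else M[:,1],M[::-1][:,0] if M[0,1]>M[-1,1] else M[:,0]),M[[0,-1]])
# pin head
cs=[]
for p in(t,c):
    h=cv2.cvtColor(p['image'],cv2.COLOR_RGB2HSV);m=cv2.inRange(h,(23,120,80),(35,255,255));k,l,st,ce=cv2.connectedComponentsWithStats(m)
    for i in range(1,k):
        if 25<st[i,4]<900: print(ce[i],st[i]); cs.append(ce[i])
    m=cv2.inRange(h,(0,170,90),(4,255,255))|cv2.inRange(h,(175,170,90),(180,255,255));k,l,st,ce=cv2.connectedComponentsWithStats(m)
    for i in range(1,k):
        if 25<st[i,4]<900: print('red',ce[i],st[i],atz(p,ce[i],.09))
print(tri(t,cs[0],c,cs[1]),atz(t,cs[0],.204))
s=manip.observe();print(s['ee_pos'],s['tool_rot'],s['time'])
E
```

```text
143 [(np.int64(237), np.int64(241)), (np.int64(252), np.int64(256))]
173 [(np.int64(237), np.int64(246)), (np.int64(252), np.int64(261))]
203 [(np.int64(237), np.int64(241)), (np.int64(247), np.int64(256)), (np.int64(262), np.int64(265))]
-1.5005136631727336 [0.5541 0.2197 0.1677] 0.027002604368618136 x at y=.216 0.5647746764705422 [[0.5502 0.2632 0.1872]
 [0.5636 0.1527 0.1376]]
-1.500486151854388 [0.5541 0.2197 0.1677] 0.026983241051710002 x at y=.216 0.5647428039780347 [[0.5502 0.2632 0.1872]
 [0.5636 0.1527 0.1376]]
-1.5004862143421756 [0.5541 0.2197 0.1677] 0.02698329110935892 x at y=.216 0.5647428871172625 [[0.5502 0.2632 0.1872]
 [0.5636 0.1527 0.1376]]
[222.8218 239.3069] [215 236  18   7 101]
red [270.5606 244.0152] [268 233   5  24  66] [0.5779 0.013  0.09  ]
[387.3134 183.5124] [381 175  14  19 201]
red [360.0631 242.3712] [351 228  20  31 396] [0.5782 0.0087 0.09  ]
(array([0.5682, 0.1003, 0.1918]), np.float64(0.0025123335276860154)) [0.5671 0.099  0.204 ]
[ 0.5    -0.2269  0.121 ] [ 0.6241  0.7813 -0.0003 -0.0006] 4.3
```

Emit:
{"fn": "jog_arm", "kwargs": {
  "deltas": [
    [[0.2,-0.2,3,0,0,0,4.5],[0.2,-0.2,6,0,0,0,4.5],[0.2,-0.2,8.4,0,0,0,4.5],[0.2,-0.2,8.4,0,0,0,4.5],[0.2,-0.2,8.4,0,0,0,1],[0.2,-0.2,8.4,0,0,0,1],[0.2,-0.2,8.4,0,0,0,1],[0.2,-0.2,8.4,0,0,0,1]]
  ],
  "grip_force": 40
}}

```text
time: 5.1
ee_pos: [0.4983, -0.2268, 0.0387]
tool_rot: [0.625, 0.781, -0.0, 0.001]
wrist_force: [-3.9, -3.5, 4.8]
gripper_width: 0.0183
grip_force: 39.6
```

```bash
python3 - <<'E'
from h import *
c=shot('scene'); i=c['image'][200:360,160:360,::-1]; cv2.imwrite('pics/g1.png',cv2.resize(np.ascontiguousarray(i),None,fx=4,fy=3.7))
s=manip.observe();print(s['ee_pos'],s['tool_rot'],s['time'],s['gripper_width'],s['wrist_force'],s['grip_force'])
E
```

```text
[ 0.49822423 -0.22667473  0.03853837] [ 6.24719716e-01  7.80848384e-01 -2.23659147e-04  1.01333219e-03] 5.15 0.018145330023747165 [-3.77443526 -3.64794805  7.49897704] 39.787230491638184
```

View pics/g1.png

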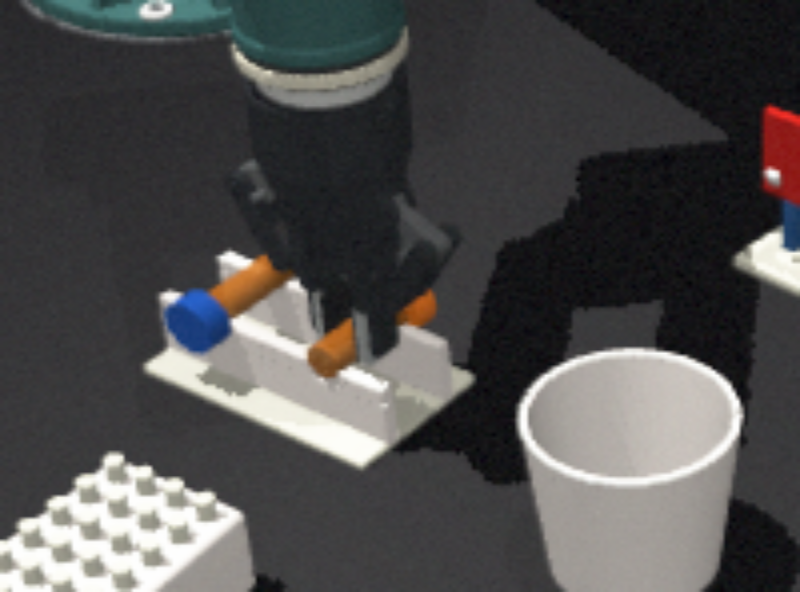

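```bash
cat >> h.py <<'E'
d=np.array([.1106,-.9939,0]);zh=np.array([0,0,1.]);C,S=np.cos(np.radians(24)),np.sin(np.radians(24))
n=S*d+C*zh; LOAD=np.array([.5555,.214,.166])
X=-C*d+S*zh; TILT=R.from_matrix(np.c_[X,np.cross(-n,X),-n]).as_quat()
E
python3 - <<'E'
from h import *
print(rel(LOAD+.08*n,TILT),rel(LOAD+.006*n,TILT))
E
```

```text
[ 3.8465e+01  1.4918e+01 -2.0113e+01 -2.2000e-02  4.2000e-01  1.0900e-01] [ 4.1469e+01  1.5244e+01 -1.3358e+01 -2.2000e-02  4.2000e-01  1.0900e-01]
```

Emit:
{"fn": "jog_arm", "kwargs": {
  "deltas": [
    [[0,0,-3,0,0,0,1],[0,0,-7,0,0,0,1],[0,0,-12,0,0,0,1],[0,0,-17,0,0,0,1],[0,0,-22,0,0,0,1],[0,0,-25,0,0,0,1],[5,0,-25,0,0,0,1],[10,0,-25,0,0,0,1],[15,0,-25,0,0,0,1],[20,0,-25,0,0,0,1]]
  ]
}}

```text
time: 6.15
ee_pos: [0.4534, -0.0286, 0.2877]
tool_rot: [0.625, 0.781, 0.001, 0.0]
wrist_force: [1.2, -0.5, 0.1]
gripper_width: 0.0185
grip_force: 39.4
```

```bash
python3 - <<'E'
from h import *
c=shot('scene','s2.png'); s=manip.observe();print(s['ee_pos'],s['tool_rot'],s['time'],s['gripper_width'])
print(rel(LOAD+.08*n,TILT),rel(LOAD+.006*n,TILT))
E
```

```text
[ 0.45033817 -0.02152827  0.2874183 ] [ 0.62387835  0.78151313  0.00229115 -0.00279056] 6.2 0.01840205489078936
[17.369 15.107  4.961 -0.024  0.411  0.111] [20.311 15.444 11.742 -0.024  0.411  0.111]
```

View pics/s2.png

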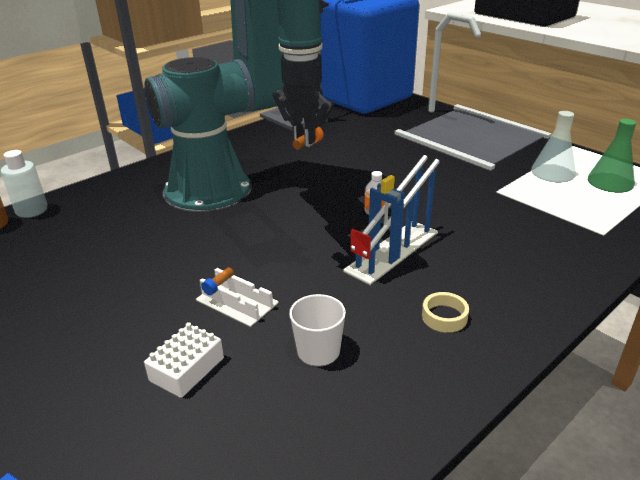

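Emit:
{"fn": "jog_arm", "kwargs": {
  "deltas": [
    [[4,3.5,0,0,0,0.03,1],[8,7,0,-0.006,0.1,0.05,1],[12,10.5,1,-0.012,0.2,0.08,1],[15,13,2.5,-0.018,0.3,0.1,1],[17.4,15.1,4,-0.024,0.41,0.11,1],[17.4,15.1,5,-0.024,0.41,0.11,1],[17.4,15.1,5,-0.024,0.41,0.11,1],[17.4,15.1,5,-0.024,0.41,0.11,1]]
  ]
}}

```text
time: 7.0
ee_pos: [0.5628, 0.1718, 0.2377]
tool_rot: [0.653, 0.729, 0.136, -0.151]
wrist_force: [-0.6, -0.0, 0.4]
gripper_width: 0.0181
grip_force: 39.4
```

```bash
python3 - <<'E'
from h import *
c=shot('scene');t=shot('top')
a=c['image'][110:290,300:480,::-1]; b=t['image'][190:290,120:290,::-1]
cv2.imwrite('pics/s3.png',np.hstack([cv2.resize(np.ascontiguousarray(a),(400,400)),cv2.resize(np.ascontiguousarray(b),(400,400))]))
s=manip.observe();print(s['ee_pos'],s['time'],s['gripper_width'])
print(rel(LOAD+.006*n,TILT))
E
```

```text
[0.56329763 0.17191505 0.23864085] 7.1 0.018642008485749925
[ 1.018e+00 -3.360e-01  7.762e+00  3.000e-03  9.000e-03 -0.000e+00]
```

View pics/s3.png

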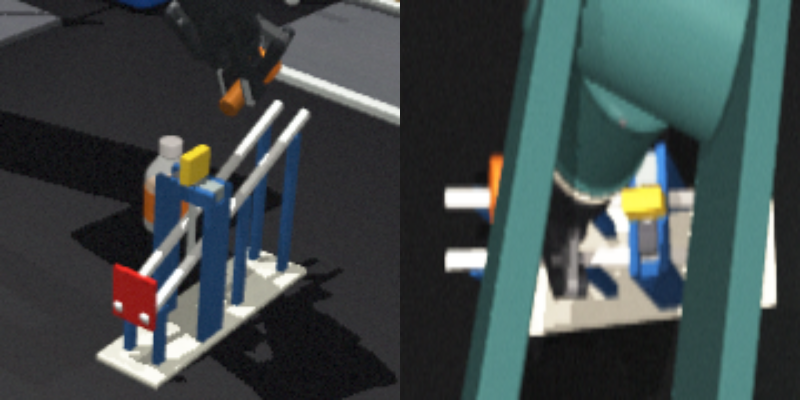

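Emit:
{"fn": "jog_arm", "kwargs": {
  "deltas": [
    [[1,-0.35,2,0,0.01,0,1],[1,-0.35,4.5,0,0.01,0,1],[1,-0.35,6.5,0,0.01,0,1],[1,-0.35,7.4,0,0.01,0,1],[1,-0.35,7.7,0,0.01,0,1],[1,-0.35,7.7,0,0.01,0,1]]
  ]
}}

```text
time: 7.7
ee_pos: [0.5558, 0.2114, 0.1715]
tool_rot: [0.653, 0.728, 0.14, -0.155]
wrist_force: [-0.0, 0.4, -1.4]
gripper_width: 0.0182
grip_force: 39.4
```

```bash
python3 - <<'E'
from h import *
c=shot('scene')
a=c['image'][130:230,340:480,::-1]
cv2.imwrite('pics/s4.png',cv2.resize(np.ascontiguousarray(a),(800,571),interpolation=cv2.INTER_CUBIC))
s=manip.observe();print(s['ee_pos'],s['time'],s['gripper_width'],s['wrist_force'])
print(rel(LOAD+.006*n,TILT))
E
```

```text
[0.55613983 0.21128928 0.17170916] 7.75 0.01805330565266983 [-0.07686082  0.09389206 -0.8617428 ]
[ 0.02  -0.034  0.034  0.003 -0.001 -0.   ]
```

View pics/s4.png

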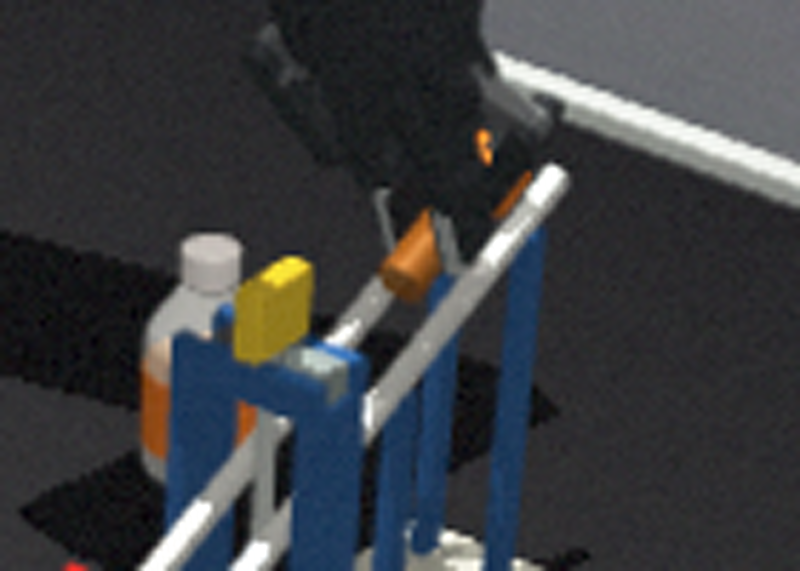

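Emit:
{"fn": "jog_arm", "kwargs": {
  "deltas": [
    [[0,0,0.15,0,0,0,1],[0,0,0.3,0,0,0,1],[0,0,0.3,0,0,0,5.5],[0,0,0.3,0,0,0,5.5],[0,0,0.3,0,0,0,5.5],[0,0,0.3,0,0,0,5.5],[0,0,0.3,0,0,0,5.5],[0,0,-2,0,0,0,5.5],[0,0,-5,0,0,0,5.5],[0,0,-9,0,0,0,5.5],[0,0,-13,0,0,0,5.5]]
  ]
}}

```text
time: 8.85
ee_pos: [0.5606, 0.1583, 0.2904]
tool_rot: [0.653, 0.728, 0.139, -0.156]
wrist_force: [0.0, 0.1, -0.2]
gripper_width: 0.0552
grip_force: 0.0
```

```bash
python3 - <<'E'
from h import *
c=shot('scene')
a=c['image'][110:290,310:490,::-1]
cv2.imwrite('pics/s5.png',cv2.resize(np.ascontiguousarray(a),(600,600),interpolation=cv2.INTER_CUBIC))
s=manip.observe();print(s['ee_pos'],s['time'],s['gripper_width'],s['wrist_force'])
q=R.from_euler('z',13,degrees=True).apply([[0,1,0],[1,0,0],[0,0,-1]]);q=R.from_matrix(np.array(q).T).as_quat()
print(q,rel([.50,-.02,.28],q),rel([.4245,-.242,.12],q))
E
```

```text
[0.56446817 0.15624363 0.29679844] 8.9 0.05461463966214626 [ 3.22898576 -2.26748188  4.11480711]
[0.62251464 0.78260816 0.         0.        ] [-16.022  -8.329  -5.377   0.035  -0.417  -0.115] [-4.1901e+01 -1.8398e+01  5.1700e-01  3.5000e-02 -4.1700e-01 -1.1500e-01]
```

View pics/s5.png

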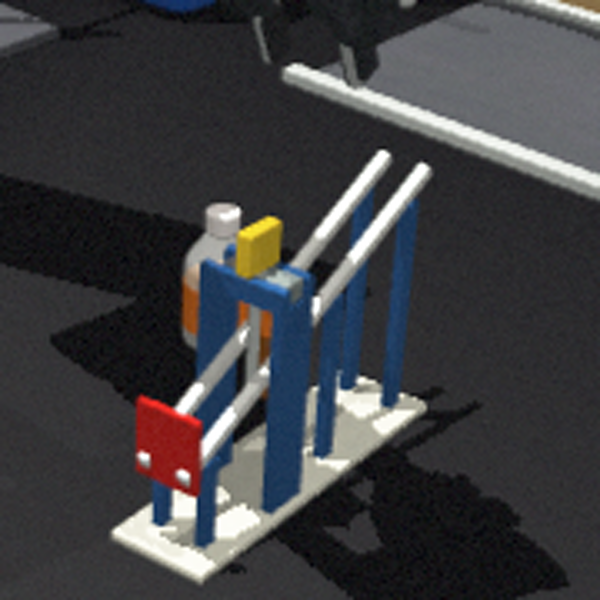

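Emit:
{"fn": "jog_arm", "kwargs": {
  "deltas": [
    [[-4,-2,-2,0.008,-0.1,-0.03,4.5],[-8,-4,-4,0.016,-0.2,-0.06,4.5],[-12,-6,-5,0.024,-0.3,-0.09,4.5],[-16,-8.3,-5.4,0.035,-0.417,-0.115,4.5],[-20.5,-10,-4.5,0.035,-0.417,-0.115,4.5],[-25,-11.7,-3.5,0.035,-0.417,-0.115,4.5],[-29.5,-13.4,-2.5,0.035,-0.417,-0.115,4.5],[-34,-15.1,-1.5,0.035,-0.417,-0.115,4.5],[-38,-16.8,-0.5,0.035,-0.417,-0.115,4.5],[-41.9,-18.4,0.5,0.035,-0.417,-0.115,4.5],[-41.9,-18.4,0.5,0.035,-0.417,-0.115,4.5],[-41.9,-18.4,0.5,0.035,-0.417,-0.115,4.5]]
  ]
}}

```text
time: 10.1
ee_pos: [0.4192, -0.2396, 0.113]
tool_rot: [0.623, 0.782, -0.002, -0.005]
wrist_force: [-0.0, 0.3, 0.8]
gripper_width: 0.0448
grip_force: 0.0
```

```bash
python3 - <<'E'
from h import *
c=shot('scene');t=shot('top')
a=c['image'][150:250,330:450,::-1];b=t['image'][220:280,130:290,::-1]
cv2.imwrite('pics/s6.png',np.hstack([cv2.resize(np.ascontiguousarray(a),(400,400)),cv2.resize(np.ascontiguousarray(b),(400,400))]))
q=[.62251464,.78260816,0,0]
s=manip.observe();print(s['ee_pos'],s['time'],s['gripper_width']);print(rel([.4245,-.242,.036],q))
for p in(t,c):
    h=cv2.cvtColor(p['image'],cv2.COLOR_RGB2HSV);m=cv2.inRange(h,(3,130,60),(22,255,255));k,l,st,ce=cv2.connectedComponentsWithStats(m)
    for i in range(1,k):
        if st[i,4]>8: print(st[i],ce[i])
    print('exp cap',proj(p,LOAD+d*.095-[0,0,.095*S/C]+n*.015),[ (round(x['p'],2),np.round(x['xy'])) for x in manip.landmark_of(p,'vial_a')[:3]])
E
```

```text
[ 0.42037539 -0.23896236  0.11407762] 10.2 0.04490047597173591
[-4.160e-01  3.970e-01  7.803e+00 -8.000e-03 -3.000e-03  2.000e-03]
[227 238   6   7  17] [230.17647059 241.58823529]
[211 243  15   9  36] [217.33333333 245.5       ]
[167 305  18  26 140] [178.65714286 317.60714286]
exp cap [221.46553015 244.39507198] [(0.47, array([221., 248.]))]
[137   7   6   5  10] [139.7   8.6]
[171   6   5  10  14] [172.5         10.28571429]
[186  12  10   8  24] [189.79166667  15.70833333]
[105  14   8   6  13] [108.46153846  16.76923077]
[195  24   5   4  10] [196.7  25.1]
[176  27   6   6  12] [179.33333333  28.41666667]
[142  29   4   7  10] [144.   31.4]
[307  64   4   6   9] [309.          66.77777778]
[364 194   6  16  61] [366.39344262 202.14754098]
[  0 200   8  28 141] [  2.59574468 215.80141844]
[382 201   3   6  14] [382.78571429 203.21428571]
[388 203   4  16  45] [389.06666667 209.93333333]
[212 267  22  19 192] [223.25520833 275.53125   ]
[ 612  307   28   84 1092] [628.8040293  357.69413919]
exp cap [390.31904743 203.36179896] [(0.82, array([221., 278.])), (0.57, array([393., 214.]))]
```

View pics/s6.png

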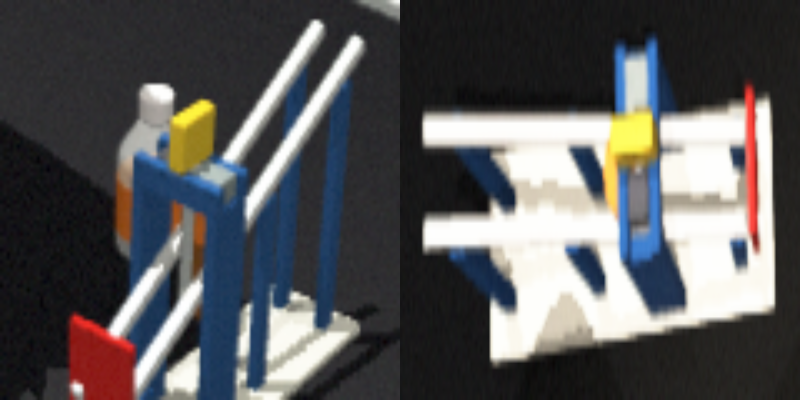

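Emit:
{"fn": "jog_arm", "kwargs": {
  "deltas": [
    [[-0.4,0.4,2,0,0,0,4.5],[-0.4,0.4,5,0,0,0,4.5],[-0.4,0.4,7.6,0,0,0,4.5],[-0.4,0.4,7.8,0,0,0,4.5],[-0.4,0.4,7.8,0,0,0,1],[-0.4,0.4,7.8,0,0,0,1],[-0.4,0.4,7.8,0,0,0,1],[-0.4,0.4,7.8,0,0,0,1]]
  ]
}}

```text
time: 11.1
ee_pos: [0.4242, -0.2425, 0.0366]
tool_rot: [0.622, 0.783, -0.002, -0.004]
wrist_force: [-1.1, 0.7, 3.1]
gripper_width: 0.0186
grip_force: 39.3
```

Emit:
{"fn": "jog_arm", "kwargs": {
  "deltas": [
    [[0,0,-3,0,0,0,1],[0,0,-7,0,0,0,1],[0,0,-12,0,0,0,1],[0,0,-17,0,0,0,1],[0,0,-22,0,0,0,1],[0,0,-25,0,0,0,1],[5,1,-25,0,0,0,1],[10,3,-25,0,0,0,1],[15,5,-25,0,0,0,1],[20,7,-25,0,0,0,1],[20,7,-25,0,0,0,1]]
  ]
}}

```text
time: 12.2
ee_pos: [0.4493, -0.0279, 0.2864]
tool_rot: [0.621, 0.784, -0.001, -0.004]
wrist_force: [0.5, 0.0, 0.4]
gripper_width: 0.0185
grip_force: 39.2
```

```bash
python3 - <<'E'
from h import *
c=shot('scene'); s=manip.observe();print(s['ee_pos'],s['tool_rot'],s['time'],s['gripper_width'])
L=LOAD-.005*d
print(rel(LOAD+.08*n,TILT))
h=cv2.cvtColor(c['image'],cv2.COLOR_RGB2HSV)
x,y=proj(c,s['ee_pos']);print(x,y)
for lo,hi in(((3,130,60),(22,255,255)),((105,130,40),(130,255,255))):
    m=cv2.inRange(h,lo,hi);k,l,st,ce=cv2.connectedComponentsWithStats(m)
    for i in range(1,k):
        if st[i,4]>8 and np.hypot(*(ce[i]-[x,y]))<50: print(st[i],ce[i])
E
```

```text
[ 0.44951711 -0.02827087  0.28626505] [ 0.62049616  0.78419892 -0.00115708 -0.00390149] 12.25 0.01813892130711715
[17.888 15.523  4.699 -0.032  0.414  0.118]
303.1572314804563 143.04643843674043
[297 133   7  12  46] [301.13043478 138.04347826]
[284 136  18  19 246] [292.35365854 144.96747967]
```

Emit:
{"fn": "jog_arm", "kwargs": {
  "deltas": [
    [[4,3.5,0,0,0,0.03,1],[8,7,0,-0.008,0.1,0.05,1],[12,10.5,1,-0.016,0.2,0.08,1],[15,13,2.5,-0.024,0.3,0.1,1],[17.9,15.5,4,-0.032,0.414,0.118,1],[17.9,15.5,4.7,-0.032,0.414,0.118,1],[17.9,15.5,4.7,-0.032,0.414,0.118,1],[17.9,15.5,4.7,-0.032,0.414,0.118,1]]
  ]
}}

```text
time: 13.05
ee_pos: [0.5593, 0.1761, 0.2383]
tool_rot: [0.654, 0.728, 0.137, -0.154]
wrist_force: [0.3, -0.2, 0.5]
gripper_width: 0.0187
grip_force: 39.3
```

```bash
python3 - <<'E'
from h import *
s=manip.observe();print(s['ee_pos'],s['time'],rel(LOAD+.003*n,TILT))
E
```

```text
[0.55931231 0.17607765 0.23827431] 13.05 [ 5.660e-01  3.700e-02  7.851e+00  0.000e+00  3.000e-03 -5.000e-03]
```

Emit:
{"fn": "jog_arm", "kwargs": {
  "deltas": [
    [[0.57,0.04,2,0,0,-0.005,1],[0.57,0.04,4.5,0,0,-0.005,1],[0.57,0.04,6.5,0,0,-0.005,1],[0.57,0.04,7.5,0,0,-0.005,1],[0.57,0.04,7.8,0,0,-0.005,1],[0.57,0.04,7.8,0,0,-0.005,1]]
  ]
}}

```text
time: 13.65
ee_pos: [0.556, 0.2138, 0.1697]
tool_rot: [0.652, 0.729, 0.138, -0.154]
wrist_force: [0.5, 0.3, -0.3]
gripper_width: 0.0184
grip_force: 39.3
```

Emit:
{"fn": "jog_arm", "kwargs": {
  "deltas": [
    [[0,0,0,0,0,0,5.5],[0,0,0,0,0,0,5.5],[0,0,0,0,0,0,5.5],[0,0,0,0,0,0,5.5],[0,0,0,0,0,0,5.5],[0,0,-2,0,0,0,5.5],[0,0,-5,0,0,0,5.5],[0,0,-9,0,0,0,5.5],[-4,-4,-13,0,-0.1,-0.03,4],[-8,-8,-15,0.02,-0.2,-0.06,4],[-12,-12,-15,0.025,-0.3,-0.08,4],[-16,-16,-15,0.03,-0.41,-0.1,4]]
  ]
}}

```text
time: 14.85
ee_pos: [0.4451, 0.0182, 0.252]
tool_rot: [0.627, 0.779, -0.001, -0.003]
wrist_force: [-0.3, -0.6, -0.3]
gripper_width: 0.0401
grip_force: 0.0
```

```bash
python3 - <<'E'
from h import *
c=shot('scene');t=shot('top')
a=c['image'][150:250,330:450,::-1];b=t['image'][220:280,130:290,::-1]
cv2.imwrite('pics/s7.png',np.hstack([cv2.resize(np.ascontiguousarray(a),(400,400)),cv2.resize(np.ascontiguousarray(b),(400,400))]))
s=manip.observe();print(s['ee_pos'],s['tool_rot'],s['time'],s['wrist_force'],s['joint_positions'])
# pin yaw and centre
h=cv2.cvtColor(t['image'],cv2.COLOR_RGB2HSV);m=cv2.inRange(h,(23,120,80),(35,255,255));k,l,st,ce=cv2.connectedComponentsWithStats(m)
for i in range(1,k):
    if 25<st[i,4]<900: print(st[i],ce[i],atz(t,ce[i],.204))
E
```

```text
[0.43835155 0.01908636 0.24920908] [ 0.62695887  0.77900985 -0.004276   -0.00692407] 14.95 [0.38473221 1.18545557 0.18271619] [-1.14311704e-01  1.13157516e-01  1.80156184e+00  1.74130406e-04
  1.24314862e+00 -3.29825260e-01]
[215 237  16   6  77] [222.05194805 239.44155844] [0.56680577 0.1005215  0.204     ]
```

View pics/s7.png

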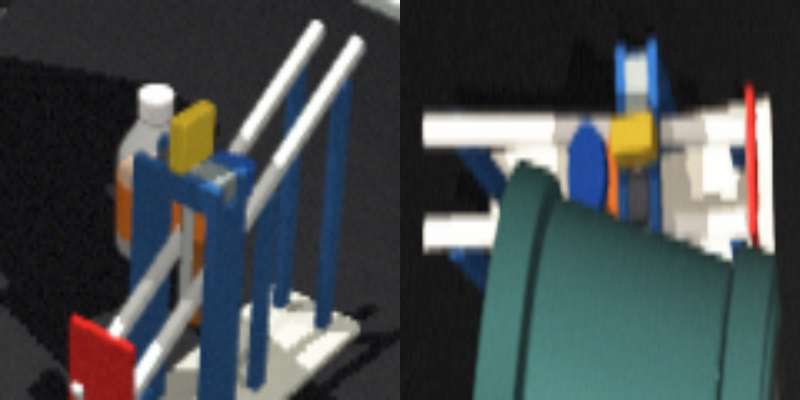

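```bash
cat >> h.py <<'E'
Xd=-d/np.linalg.norm(d); DOWN=R.from_matrix(np.c_[Xd,np.cross(-zh,Xd),-zh]).as_quat()
E
python3 - <<'E'
from h import *
print(rel([.5675,.0998,.235],DOWN))
E
```

```text
[ 5.1160e+00  1.4362e+01  1.2280e+00 -1.6000e-02 -5.0000e-03  1.0500e-01]
```

Emit:
{"fn": "jog_arm", "kwargs": {
  "deltas": [
    [[1.7,4.8,0,-0.016,-0.005,0.05,4],[3.4,9.6,0,-0.016,-0.005,0.1,4],[5.1,14.3,0,-0.016,-0.005,0.105,4],[5.1,14.3,1.2,-0.016,-0.005,0.105,4],[5.1,14.3,1.2,-0.016,-0.005,0.105,4]]
  ]
}}

```text
time: 15.45
ee_pos: [0.5731, 0.1013, 0.2359]
tool_rot: [0.667, 0.745, 0.002, 0.0]
wrist_force: [-0.7, 0.5, -1.3]
gripper_width: 0.04
grip_force: 0.0
```

```bash
python3 - <<'E'
from h import *
s=manip.observe();print(s['ee_pos'],rel([.5675,.0998,.183],DOWN))
E
```

```text
[0.57311749 0.10128427 0.23591552] [-1.010e-01 -5.930e-01  5.289e+00  3.000e-03 -3.000e-03  0.000e+00]
```

Emit:
{"fn": "jog_arm", "kwargs": {
  "deltas": [
    [[-0.1,-0.6,0,0,0,0,4],[-0.1,-0.6,2,0,0,0,4],[-0.1,-0.6,4,0,0,0,4],[-0.1,-0.6,5,0,0,0,4],[-0.1,-0.6,5.2,0,0,0,4],[-0.1,-0.6,5.2,0,0,0,4],[-0.1,-0.6,5.2,0,0,0,4]]
  ]
}}

```text
time: 16.15
ee_pos: [0.5685, 0.0989, 0.187]
tool_rot: [0.667, 0.745, 0.004, 0.002]
wrist_force: [0.1, -0.2, 0.0]
gripper_width: 0.0402
grip_force: 0.0
```

```bash
python3 - <<'E'
from h import *
s=manip.observe();print(s['ee_pos'],s['wrist_force'],rel([.5675,.0998,.183],DOWN))
E
```

```text
[0.56848457 0.09887432 0.18696494] [ 0.05005039 -0.18397343  0.00997577] [ 0.102 -0.091  0.396  0.009 -0.002 -0.001]
```

Emit:
{"fn": "jog_arm", "kwargs": {
  "deltas": [
    [[0.1,-0.1,0.2,0.009,0,0,4],[0.1,-0.1,0.4,0.009,0,0,4],[0.1,-0.1,0.4,0.009,0,0,0.5],[0.1,-0.1,0.4,0.009,0,0,0.5],[0.1,-0.1,0.4,0.009,0,0,0.5],[0.1,-0.1,0.4,0.009,0,0,0.5],[0.1,-0.1,0.4,0.009,0,0,0.5]]
  ],
  "grip_force": 20
}}

```text
time: 16.85
ee_pos: [0.5674, 0.1, 0.1819]
tool_rot: [0.667, 0.745, 0.0, -0.001]
wrist_force: [2.0, 1.1, -2.6]
gripper_width: 0.0115
grip_force: 21.0
```

```bash
python3 - <<'E'
from h import *
s=manip.observe();print(s['ee_pos'],s['tool_rot'],s['wrist_force'],s['torque'],s['gripper_width'],s['grip_force'],s['joint_positions'],rel([.5675,.0998,.183],DOWN))
E
```

```text
[0.56738563 0.10000831 0.18192051] [ 6.67245175e-01  7.44836908e-01  4.02256044e-04 -1.30190515e-03] [ 2.03067282  1.07495789 -2.56015592] [ 0.1575007  -0.30238987  0.11498934] 0.011520952680320759 20.985502302646637 [ 0.05302305  0.37417109  1.6207613   0.00264022  1.14793837 -0.05784846] [-0.022  0.009 -0.108 -0.001 -0.002 -0.001]
```

Emit:
{"fn": "jog_arm", "kwargs": {
  "deltas": [
    [[0,0,0,0,0,0,0.5],[0,0,0,0,0,0,0.5],[0,0,0,0,0,-0.14,0.5],[0,0,0,0,0,-0.28,0.5],[0,0,0,0,0,-0.42,0.5],[0,0,0,0,0,-0.42,0.5]]
  ],
  "grip_force": 60
}}

```text
time: 17.45
ee_pos: [0.5672, 0.0999, 0.1822]
tool_rot: [0.497, 0.868, 0.001, -0.001]
wrist_force: [1.7, -0.6, -0.4]
gripper_width: 0.011
grip_force: 59.4
```

Emit:
{"fn": "jog_arm", "kwargs": {
  "deltas": [
    [[0,0,0,0,0,0.14,0.5],[0,0,-0.035,0,0,0.28,0.5],[0,0,-0.07,0,0,0.42,0.5],[0,0,-0.105,0,0,0.56,0.5],[0,0,-0.14,0,0,0.7,0.5],[0,0,-0.14,0,0,0.84,0.5],[0,0,-0.14,0,0,0.7,0.5],[0,0,-0.175,0,0,0.56,0.5],[0,0,-0.21,0,0,0.42,0.5],[0,0,-0.245,0,0,0.28,0.5]]
  ]
}}

```text
time: 18.45
ee_pos: [0.5672, 0.1002, 0.1834]
tool_rot: [0.613, 0.79, 0.0, -0.002]
wrist_force: [4.6, 1.6, -9.4]
gripper_width: 0.0107
grip_force: 58.4
```

Emit:
{"fn": "jog_arm", "kwargs": {
  "deltas": [
    [[0,0,-0.035,0,0,-0.14,0.5],[0,0,-0.035,0,0,-0.28,0.5],[0,0,-0.035,0,0,-0.14,0.5],[0,0,-0.07,0,0,0,0.5],[0,0,-0.105,0,0,0.14,0.5],[0,0,-0.14,0,0,0.28,0.5],[0,0,-0.175,0,0,0.42,0.5],[0,0,-0.175,0,0,0.56,0.5],[0,0,-0.175,0,0,0.42,0.5],[0,0,-0.21,0,0,0.28,0.5],[0,0,-0.245,0,0,0.14,0.5],[0,0,-0.28,0,0,0,0.5]]
  ]
}}

```text
time: 19.65
ee_pos: [0.5674, 0.1001, 0.186]
tool_rot: [0.613, 0.79, 0.0, -0.002]
wrist_force: [6.2, 2.1, -10.6]
gripper_width: 0.011
grip_force: 58.5
```

```bash
python3 - <<'E'
from h import *
s=manip.observe();print(s['ee_pos'],s['wrist_force'],s['torque'])
c=shot('scene');t=shot('top')
for nm,p in(('c',c),('t',t)):
    h=cv2.cvtColor(p['image'],cv2.COLOR_RGB2HSV)
    for w,m in(('yel',cv2.inRange(h,(23,120,60),(35,255,255))),('red',cv2.inRange(h,(0,170,90),(4,255,255))|cv2.inRange(h,(175,170,90),(180,255,255)))):
        k,l,st,ce=cv2.connectedComponentsWithStats(m)
        for i in range(1,k):
            if 25<st[i,4]<900: print(nm,w,ce[i],st[i])
E
```

```text
[0.56735244 0.10013089 0.18604698] [  6.21597172   2.12674092 -10.55454328] [ 0.33012414 -1.1079536  -0.1681392 ]
c yel [384.60416667 183.53125   ] [381 174   8  18  96]
c red [360.06835443 242.36962025] [351 229  20  30 395]
t red [270.40540541 243.7027027 ] [268 233   5  24  74]
```

Emit:
{"fn": "jog_arm", "kwargs": {
  "deltas": [
    [[0,0,-0.035,0,0,-0.14,0.5],[0,0,-0.035,0,0,-0.28,0.5],[0,0,-0.035,0,0,-0.14,0.5],[0,0,-0.07,0,0,0,0.5],[0,0,-0.105,0,0,0.14,0.5],[0,0,-0.14,0,0,0.28,0.5],[0,0,-0.175,0,0,0.42,0.5],[0,0,-0.175,0,0,0.56,0.5],[0,0,-0.175,0,0,0.42,0.5],[0,0,-0.21,0,0,0.28,0.5],[0,0,-0.245,0,0,0.14,0.5],[0,0,-0.28,0,0,0,0.5]]
  ]
}}

```text
time: 20.95
ee_pos: [0.5675, 0.1002, 0.189]
tool_rot: [0.613, 0.79, 0.001, -0.001]
wrist_force: [5.7, 0.7, -9.6]
gripper_width: 0.0107
grip_force: 58.8
```

Emit:
{"fn": "jog_arm", "kwargs": {
  "deltas": [
    [[0,0,-0.035,0,0,-0.14,0.5],[0,0,-0.035,0,0,-0.28,0.5],[0,0,-0.035,0,0,-0.14,0.5],[0,0,-0.07,0,0,0,0.5],[0,0,-0.105,0,0,0.14,0.5],[0,0,-0.14,0,0,0.28,0.5],[0,0,-0.175,0,0,0.42,0.5],[0,0,-0.175,0,0,0.56,0.5],[0,0,-0.175,0,0,0.42,0.5],[0,0,-0.21,0,0,0.28,0.5],[0,0,-0.245,0,0,0.14,0.5],[0,0,-0.28,0,0,0,0.5]]
  ]
}}

```text
time: 22.15
ee_pos: [0.566, 0.0997, 0.1925]
tool_rot: [0.613, 0.79, -0.001, -0.002]
wrist_force: [-0.4, -1.0, -0.7]
gripper_width: 0.0107
grip_force: 60.0
```

```bash
python3 - <<'E'
from h import *
s=manip.observe();print(s['ee_pos'],s['wrist_force'],s['torque'])
c=shot('scene')
h=cv2.cvtColor(c['image'],cv2.COLOR_RGB2HSV)
for w,m in(('yel',cv2.inRange(h,(23,120,60),(35,255,255))),('red',cv2.inRange(h,(0,170,90),(4,255,255))|cv2.inRange(h,(175,170,90),(180,255,255)))):
        k,l,st,ce=cv2.connectedComponentsWithStats(m)
        for i in range(1,k):
            if 25<st[i,4]<900: print(w,ce[i],st[i])
E
```

```text
[0.56596357 0.09972578 0.19245171] [-0.36880944 -1.00598428 -0.68236966] [-0.12185778 -0.02078752  0.01225606]
yel [384.21875    180.57291667] [381 172   8  17  96]
red [360.05076142 242.36040609] [351 229  20  30 394]
```

Emit:
{"fn": "jog_arm", "kwargs": {
  "deltas": [
    [[0,0,-0.3,0,0,0,0.5],[0,0,-0.8,0,0,0,0.5],[0,0,-1.5,0,0,0.05,0.5],[0,0,-2.5,0,0,0.14,0.5],[0,0,-4,0,0,0.14,0.5],[0,0,-5.5,0,0,0.14,0.5],[0,0,-7.5,0,0,0.14,0.5],[0,0,-10,0,0,0.14,0.5],[0,0,-13,0,0,0.14,0.5],[0,0,-14.5,0,0,0.14,0.5],[0,0,-14.5,0,0,0.14,0.5]]
  ]
}}

```text
time: 23.3
ee_pos: [0.5687, 0.0998, 0.3409]
tool_rot: [0.668, 0.744, 0.002, 0.0]
wrist_force: [0.7, -0.1, -0.6]
gripper_width: 0.0108
grip_force: 60.0
```

```bash
python3 - <<'E'
from h import *
c=shot('scene');t=shot('top')
# beaker rim: network box + landmark
for p in(t,c): print([(round(e['p'],2),np.round(e['xy'],1),atz(p,e['xy'],0)) for e in manip.landmark_of(p,'beaker')[:1]],[(round(e['p'],2),np.round(e['bbox'],1)) for e in manip.spot_in(p,'beaker')[:1]])
for e in manip.spot_in(t,'beaker')[:1]:
    b=e['bbox']; print(atz(t,(b[0],b[1]),.05))
s=manip.observe();print(s['ee_pos'],s['wrist_force'],s['gripper_width'],s['joint_positions'])
print(rel([.681,-.207,.30],DOWN))
for nm,p in(('c',c),('t',t)):
  h=cv2.cvtColor(p['image'],cv2.COLOR_RGB2HSV)
  for w,lo,hi in(('or',(3,130,60),(22,255,255)),('bl',(105,130,60),(130,255,255))):
    m=cv2.inRange(h,lo,hi);k,l,st,ce=cv2.connectedComponentsWithStats(m)
    for i in range(1,k):
        if 10<st[i,4]<900 and np.hypot(*(ce[i]-proj(p,np.array([.572,.06,.1]))))<40: print(nm,w,ce[i],st[i])
  for k in(.184,.152): print('expected cap',proj(p,LOAD+d*k-zh*k*S/C+n*.0075))
E
```

```text
[(0.68, array([365.4, 209.6]), array([ 0.68357129, -0.20664962,  0.        ]))] [(0.83, array([370.6, 203.2,  44.5,  42.9]))]
[(0.81, array([320.3, 348.6]), array([ 0.68331464, -0.2043241 ,  0.        ]))] [(0.9, array([318.7, 329.3,  52.2,  72.8]))]
[ 0.68777987 -0.21343835  0.05      ]
[0.56663901 0.09956418 0.3365158 ] [1.07829976 0.77624201 0.25557216] 0.011025529374782858 [ 0.05240017  0.2489025   1.40914356  0.00228615  1.48793707 -0.05701387]
[-3.1729e+01  8.0420e+00  3.5370e+00 -4.0000e-03 -3.0000e-03 -2.0000e-03]
c or [366.43548387 202.08064516] [364 194   6  16  62]
c or [382.93333333 202.93333333] [382 201   4   6  15]
c or [367.43243243 233.08108108] [359 228  17  14 111]
c or [379.69047619 242.47619048] [376 237   7  10  42]
c or [364.  258.5] [361 256   8   5  28]
c bl [411.400978   215.61613692] [404 189  16  58 409]
c bl [371.75862069 260.23275862] [369 246   9  28 116]
c bl [357.73076923 261.15384615] [356 255   5  13  52]
expected cap [365.75654043 238.08712531]
expected cap [374.98138544 226.18827664]
t or [215.5  224.95] [211 220   9  10  40]
t or [265.66666667 248.16666667] [256 241  14  12  36]
t bl [229.59605911 249.35221675] [216 225  28  41 406]
t bl [247.10429448 245.61349693] [240 239  15  14 163]
t bl [265.30769231 257.        ] [263 256   5   3  13]
expected cap [263.73257297 244.51796129]
expected cap [248.5929755  244.68582076]
```

Emit:
{"fn": "jog_arm", "kwargs": {
  "deltas": [
    [[-4,1,0,0,0,0,0.5],[-8,2,0,0,0,0,0.5],[-12,3,0,0,0,0,0.5],[-16,4.2,0.5,0,0,0,0.5],[-20,5.2,1,0,0,0,0.5],[-24,6.2,2,0,0,0,0.5],[-28,7.3,3,0,0,0,0.5],[-30.5,8,5,0,0,0,0.5],[-31.65,8.25,8,0,0,0,0.5],[-31.65,8.25,10,0,0,0,0.5],[-31.65,8.25,10,0,0,0,0.5],[-31.65,8.25,10,0,0,0,0.5]]
  ]
}}

```text
time: 24.85
ee_pos: [0.6835, -0.2054, 0.2363]
tool_rot: [0.667, 0.745, -0.0, -0.002]
wrist_force: [0.1, 0.6, -0.8]
gripper_width: 0.0108
grip_force: 60.0
```

```bash
python3 - <<'E'
from h import *
c=shot('scene');t=shot('top')
a=c['image'][150:390,230:470,::-1];b=t['image'][160:300,190:430,::-1]
cv2.imwrite('pics/s8.png',np.hstack([cv2.resize(np.ascontiguousarray(a),(400,400)),cv2.resize(np.ascontiguousarray(b),(400,400))]))
s=manip.observe();print(s['ee_pos'],s['wrist_force'],s['gripper_width'],s['time']);print(rel([.683,-.206,.107],DOWN))
E
```

```text
[ 0.68456163 -0.20559773  0.23840834] [0.15407562 0.65025987 0.27529018] 0.011082267385931977 24.95
[-4.1000e-02 -1.6100e-01  1.3141e+01  0.0000e+00 -1.0000e-03 -1.0000e-03]
```

View pics/s8.png

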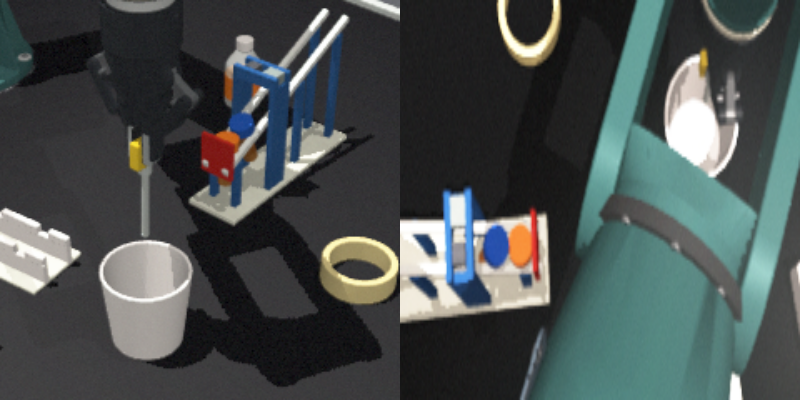

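Both vials hang at the red stop, with the orange cap against it and the blue one behind. The pin hangs over the beaker mouth, so I lower it in.

Emit:
{"fn": "jog_arm", "kwargs": {
  "deltas": [
    [[0,-0.1,3,0,0,0,0.5],[0,-0.1,6,0,0,0,0.5],[0,-0.1,9,0,0,0,0.5],[0,-0.1,11,0,0,0,0.5],[0,-0.1,12.3,0,0,0,0.5],[0,-0.1,12.8,0,0,0,0.5],[0,-0.1,13,0,0,0,0.5],[0,-0.1,13,0,0,0,0.5]]
  ]
}}

```text
time: 25.75
ee_pos: [0.6833, -0.2058, 0.1081]
tool_rot: [0.667, 0.745, 0.0, -0.001]
wrist_force: [-0.4, 0.2, -0.8]
gripper_width: 0.0106
grip_force: 60.1
```

Emit:
{"fn": "jog_arm", "kwargs": {
  "deltas": [
    [[0,0,0.2,0,0,0,0.5],[0,0,0.4,0,0,0,0.5],[0,0,0.4,0,0,0,5],[0,0,0.4,0,0,0,5],[0,0,0.4,0,0,0,5],[0,0,0.4,0,0,0,5],[0,0,0.4,0,0,0,5],[0,0,-2,0,0,0,5],[0,0,-6,0,0,0,5],[0,0,-11,0,0,0,5],[0,0,-16,0,0,0,5],[0,0,-16,0,0,0,5]]
  ]
}}

```text
time: 26.95
ee_pos: [0.6872, -0.2076, 0.2764]
tool_rot: [0.667, 0.745, 0.003, 0.006]
wrist_force: [0.7, -0.2, 0.1]
gripper_width: 0.0501
grip_force: 0.0
```

Emit:
{"fn": "jog_arm", "kwargs": {
  "deltas": [
    [[0,-5,0,0,0,0,5],[0,-10,0,0,0,0,5],[0,-15,0,0,0,0,5],[0,-20,0,0,0,0,5],[0,-24,0,0,0,0,5],[0,-24,0,0,0,0,5],[0,-24,0,0,0,0,5],[0,-24,0,0,0,0,5]]
  ]
}}

```text
time: 27.75
ee_pos: [0.4455, -0.2325, 0.2676]
tool_rot: [0.667, 0.745, 0.0, -0.001]
wrist_force: [-0.2, -0.0, 0.1]
gripper_width: 0.0502
grip_force: 0.0
```

```bash
python3 - <<'E'
from h import *
c=shot('scene');t=shot('top')
s=manip.observe();print(s['ee_pos'],s['wrist_force'],s['gripper_width'],s['time'],np.abs(s['qvel']).max())
for nm,p in(('c',c),('t',t)):
  h=cv2.cvtColor(p['image'],cv2.COLOR_RGB2HSV)
  for w,lo,hi in(('or',(3,130,60),(22,255,255)),('bl',(105,130,60),(130,255,255)),('yel',(23,120,80),(35,255,255)),('red',(0,170,90),(4,255,255))):
    m=cv2.inRange(h,lo,hi);k,l,st,ce=cv2.connectedComponentsWithStats(m)
    for i in range(1,k):
        near=np.hypot(*(ce[i]-proj(p,np.array([.572,.04,.1]))))<30 if w!='yel' else np.hypot(*(ce[i]-proj(p,np.array([.683,-.206,.1]))))<60
        if 10<st[i,4]<900 and near: print(nm,w,ce[i],st[i])
  print(nm,'beaker c',proj(p,np.array([.683,-.206,.111])),'pin',[(round(e['p'],2),np.round(e['xy'])) for e in manip.landmark_of(p,'pin_grip')[:2]])
E
```

```text
[ 0.44559388 -0.23236344  0.26731698] [0.41387474 0.30032139 0.12521096] 0.04986273546059466 27.85 0.0029691851252953965
c or [366.43548387 202.08064516] [364 194   6  16  62]
c or [367.41818182 233.01818182] [359 228  17  14 110]
c or [380.         242.26190476] [376 237   8  10  42]
c or [363.92307692 258.53846154] [361 256   8   5  26]
c bl [371.80869565 260.30434783] [369 246   9  28 115]
c yel [314.1152648  293.26168224] [304 285  20  18 321]
c red [359.9463807  242.49329759] [351 229  19  30 373]
c beaker c [318.28290781 303.14046406] pin [(0.61, array([312., 293.]))]
t or [265.66666667 248.16666667] [256 241  14  12  36]
t bl [228.44666667 247.49333333] [215 225  29  41 450]
t bl [247.10429448 245.61349693] [240 239  15  14 163]
t bl [265.14285714 256.92857143] [263 256   5   3  14]
t yel [360.26966292 213.43820225] [353 208  15  12  89]
t red [270.5        243.98571429] [268 233   5  24  70]
t beaker c [370.43786293 198.76407323] pin [(0.64, array([244., 249.])), (0.57, array([360., 212.]))]
```

Emit:
{"fn": "jog_arm", "kwargs": {
  "deltas": [
    [[0,0,0,0,0,0,5],[0,0,0,0,0,0,5],[0,0,0,0,0,0,5],[0,0,0,0,0,0,5],[0,0,0,0,0,0,5],[0,0,0,0,0,0,5],[0,0,0,0,0,0,5],[0,0,0,0,0,0,5]]
  ]
}}

```text
time: 28.75
ee_pos: [0.4442, -0.2322, 0.2673]
tool_rot: [0.667, 0.745, 0.0, -0.002]
wrist_force: [-0.6, 0.1, -1.0]
gripper_width: 0.0498
grip_force: 0.0
```

```bash
python3 - <<'E'
from h import *
c=shot('scene');t=shot('top');r=[]
for p in(t,c):
  h=cv2.cvtColor(p['image'],cv2.COLOR_RGB2HSV);m=cv2.inRange(h,(23,120,80),(35,255,255));k,l,st,ce=cv2.connectedComponentsWithStats(m)
  r.append(min(ce[1:],key=lambda x:np.hypot(*(x-proj(p,np.array([.683,-.206,.1]))))))
print(r,tri(t,r[0],c,r[1]))
E
```

```text
[array([360.20454545, 213.43181818]), array([314.128125, 293.2875  ])] (array([ 0.65022635, -0.18525149,  0.1029744 ]), np.float64(0.0018506803511281445))
```

```bash
python3 -c "
from cell import manip
print(manip.close_job())"
```

```text
the job is handed in; nothing more can be done
None
```

The job is handed in at about 29 s of the 72 s limit: both vials hang cap up at the red stop, the chute stayed seated, the pin stands leaning in the white beaker, and the bottle, tape roll and tip box were left alone.

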